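# Open the ratchet frame clamp to its stop

## Robot

A 6-joint arm with a two-finger parallel gripper is mounted at the origin on the work surface. World frame = base frame: x ahead of the robot, y to its left, z up, the work surface at z = 0. Lengths are in mm, angles in rad, forces in N, time in s.
With the tool pointing down it reaches from about 350 to 775 mm from the base axis. Payload 7.3 kg.
Tool frame: the origin (TCP) lies at the very end of the fingers, on their centre line; the grasp point (between the pads) lies 19 mm behind it; z points along the fingers, x is the direction in which the jaws open and shut, and the axes are right-handed (so a half turn about z gives the same grasp; the last joint's range is limited). The gripper opens to 92 mm and grips with 3 to 60 N. Pads are 19 mm wide; open, the fingers measure 130 mm over their backs; the gripper's body (75 mm by 190 mm) begins 47 mm behind the grasp point.
Start: joints at [1.159, 0.342, 1.524, -0, 1.275, -0.146], TCP at [137.892, 506.587, 226.741] pointing down, gripper open.
Joint ranges: [-2.53, 2.53], [-0.77, 2.02], [0.04, 2.7], [-1, 4.14], [0.28, 2.66], [-3.11, 3.11]. Speed limits (rad/s): [2.57, 2.57, 3.14, 3.14, 3.14, 3.14].

## Interface

Orientations are given as [roll, pitch, yaw] about the fixed x, y, z axes, in that order (R = Rz(yaw) Ry(pitch) Rx(roll)).
In Python, from plant import bot, capture, camera_params gives the robot as it stands.
- The arm moves only by the shell command python3 -m jog 'ROWS' [OPENING]. ROWS is a JSON object of lists of equal length, an entry for each row: "xyz": the shift along the world's x, y, z as a fraction of full scale, a list of three; "angular": the turn, a rotation vector about the world's x, y, z as a fraction of full scale, a list of three. In form: {"xyz": [[x, y, z], ...], "angular": [[wx, wy, wz], ...]}. A call has 1 to 10 rows; each row shifts and turns the pose as measured when the row begins; what a row does not reach is not made up. Full scale, the value 1, is 2 cm for a shift and 6 degrees for a turn. A row lasts 1/10 s, in which the tool goes at most 50 mm and 8.59 degrees, less where a joint would pass 70% of its speed; a pose out of reach is approached as far as the arm can. A call with a number of a shift or a turn outside -1 to 1 is refused whole. A call with a gripper value outside its range is refused whole. OPENING is the closure, from -1 (fully open) to 1 (shut), set as the call begins (- or left out, the last holds). The fingers move at their own pace and stop on an object; the grip force is fixed at half the most. Time passes only in rows, so rows that do not move let the fingers close. It gives the time, the measured TCP pose, the force and the opening at its end, in the units of the state.
- bot.get_obs(): the state, without advancing time (a new reading comes with each control period).
- capture(name): name is "scene" or "side" or "wrist"; returns the picture (480x640x3 uint8, red, green, blue); there is no depth.
- camera_params(name): a dict with "fx", "fy", "cx", "cy" (pixels), "k1" (the pictures are not rectified: a ray, as slopes to the right and down, at radius r is drawn at 1 + k1 r^2 times it, then the intrinsics apply), "rvec" (rotation vector, rad) and "tvec" (3), from world to camera coordinates, as OpenCV has them. Camera axes: x right, y down, z forward; pixel columns grow to the right and rows downward; lengths in mm; the calibration is good to about 2 mm. A picture is of the moment at which its call begins: read the wrist's pose just before it. camera_params takes no time and is no camera call; for the wrist camera it gives the pose at the moment of the call.
- bot.close_job(): hands the job in, once; it reports no verdict.
The state is a dict: "time": time; "joint_positions": joint angles; "dq": joint speeds; "tau": joint torques, N m; "tool_pos": TCP position; "tcp_rot": TCP orientation; "contact_force": force on the tool from outside, world axes, zero at the start; "moment": the same for the moment, N m; "grip_width": finger opening in mm.
Only numpy, scipy, OpenCV 4.12 (cv2) and the standard library are available. Lean on these libraries where they do the work, as an engineer would, in place of code of your own. Each camera call takes 0.05 s, during which the arm holds its last target.

## Task

Open the picture-frame clamp to its set width: swing the ratchet pawl clear of the wheel, then wind the crank backward (counter-clockwise seen from above) until you feel the wooden jaw bear on the sprung bumper of the stop, pressing it in a little but not hard, and finally swing the pawl back onto the teeth, leaving the jaw still resting on the bumper. Never force the wheel against the pawl, move the jaw only by the crank, and leave the glue bottle, the tub and the brush alone.

Things in the scene. Friction and masses are not known exactly. Their poses are not given: they have to be found in the camera images.
- clamp: Grey steel clamp bed fixed to the table, 320 x 340 mm over all, top 18 mm above the table. Origin at table height below the wheel's axis; z up. In this frame (mm): wheel axis (0, 0), pawl pivot (63, 60), centre line of jaw and stop y = -130. The jaw slides along +x to open. The bed's yaw varies by 20 degrees either way.
- wheel: Flat steel ratchet wheel, vertical axis, 120 mm over its 16 saw teeth, 34 to 46 mm above the table, crank arm on top. Origin on the axis at table height; turns with it. Backward = counter-clockwise from above, opens the jaw 30 mm per rad. Stiff: 3 to 4 N at the knob; stays where left. Its yaw from the clamp's starts at 0 to 0.4 rad; the stop is met at 1.0 to 2.0 rad.
- crank_knob (a point): Upright round wooden knob at the end of the crank arm: 24 mm diameter, 57 to 97 mm above the table; this point is on its axis at 81 mm. 65 mm from the wheel's axis, at +100 degrees from the wheel's x axis. It spins freely on its pin, so a grip need not turn with the crank.
- pawl: Steel pawl on a vertical pivot; origin on the pivot axis at table height; square nose 55 mm from there toward -y. Yaw from the clamp's: under 0.1 rad with the nose between the teeth, to 0.2 on a tooth tip, 0.7 fully clear. A light spring turns it onto the teeth from below 0.2; past 0.55 a ball catch holds it clear. About 6 N at the peg passes the catch. On the teeth it bars backward turning.
- pawl_pivot (a point): Top of the pawl's vertical pivot pin, fixed on the bed, 48 mm above the table.
- pawl_peg (a point): Upright round steel peg on the pawl's tail: 14 mm diameter, 46 to 86 mm above the table; this point is on its axis at 76 mm. It is 43 mm from the pivot, with the pawl's yaw at 0 in direction (10, 42) of the clamp frame. To clear, it swings about the pivot, 30 mm in all, mostly toward -x of the clamp.
- jaw: The moving wooden jaw, 25 x 105 mm, 35 mm tall (20 to 55 mm above the table), on a steel rack under the wheel. Its frame coincides with the clamp's when the wheel's angle is 0 and shifts along the clamp's x by 30 mm per radian of the wheel.
- jaw_back (a point): Centre of the jaw's back face, 38 mm above the table, the face that meets the bumper as the clamp opens.
- stop: Aluminium stop block on the bed behind the jaw, 30 (x) x 80 x 40 mm; origin: centre of its underside; x as the clamp's. From its face at x = -15 mm a screw with a black rubber bumper, 20 mm diameter, stands out 16 to 40 mm toward the jaw: set by hand, not measured. Sprung: 6 N per mm, 6 mm travel. 5 to 15 N on it is right, 22 N too much; 6 N on it adds 2.8 N at the knob.
- glue_bottle: White plastic squeeze bottle, 56 mm diameter, 150 mm tall, standing beside the clamp; origin under its centre. Leave alone.
- pigment_tub: Lidded clear tub, 60 mm diameter, 60 mm tall, beside the clamp; origin under its centre. Leave alone.
- brush: Flat paint brush, 190 mm long, lying beside the clamp along its own x; origin under its middle. Leave alone.

How it is judged:
By the outcome, as a careful person would: the job done as asked, in the order asked, and still so for the second after the job is handed in, with the robot touching nothing.
It also fails if it takes over 72 s, if anything falls off the work surface, if the arm or the gripper's body presses on something with over 40 N, if the wrist force passes 120 N, or if a joint passes its speed limit or range.

## Working session

There is one attempt and no reset: what is moved stays moved. The work goes in short steps, Python scripts to look and compute and a shell command to move; the robot and the scene stay as the last step left them, time stands still between calls to the robot, and variables do not carry over. Pictures are saved under pics/ and viewed, and the job is handed in when it is done.

```bash
ls; mkdir -p pics
python3 - <<'E'
from plant import bot,capture,camera_params
import cv2
o=bot.get_obs();print(o)
for n in ["scene","side","wrist"]:
    print(n,camera_params(n))
    cv2.imwrite(f"pics/{n}0.png",capture(n)[:,:,::-1])
E
```

```text
pics
{'time': 0.0, 'joint_positions': array([ 1.15897429e+00,  3.42688582e-01,  1.52503545e+00,  4.45317188e-06,
        1.27536628e+00, -1.45986019e-01]), 'dq': array([ 0.00128467, -0.00135551, -0.00140838,  0.00075974, -0.00054486,
       -0.00047247]), 'tau': array([-2.51216705e-03, -4.31259942e+01, -2.44205046e+01,  7.14538177e-02,
        5.63717773e-02, -8.45825571e-05]), 'tool_pos': array([137.73179495, 506.19057869, 226.05623716]), 'tcp_rot': array([-3.14137058e+00,  1.48110658e-03,  1.30495917e+00]), 'contact_force': array([0.30055176, 0.03638381, 0.25158023]), 'moment': array([-0.02297   ,  0.00463658, -0.02542832]), 'grip_width': 91.60088854110307}
scene {'fx': 559.7252054596105, 'fy': 559.7252054596105, 'cx': 316.50104524090875, 'cy': 238.88959147722414, 'k1': -0.052123105669886156, 'rvec': array([ 1.5083671 ,  2.30592491, -0.69371438]), 'tvec': array([ 120.3408235 , -411.69734845, 1384.7206256 ])}
side {'fx': 495.73434090788885, 'fy': 495.73434090788885, 'cx': 315.96987547834743, 'cy': 237.18679505241735, 'k1': 0.0038644219019074483, 'rvec': array([ 0.27831091, -2.76459847,  1.31402872]), 'tvec': array([568.5273681 ,  77.76737276, 884.84160672])}
wrist {'fx': 353.5736835433426, 'fy': 353.5736835433426, 'cx': 319.67254494068385, 'cy': 240.10802837883432, 'k1': 0.0032404591372110292, 'rvec': array([-2.30673784, -1.76329511, -0.25207309]), 'tvec': array([-524.40768643,  -35.79661702,  391.44128319])}
```

View pics/scene0.png

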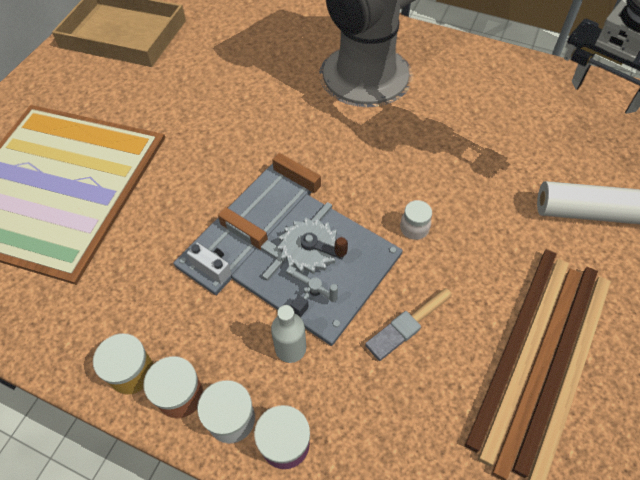

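View pics/side0.png

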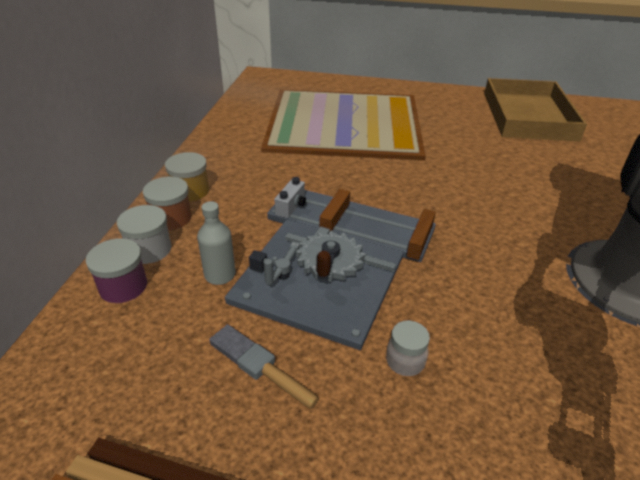

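View pics/wrist0.png

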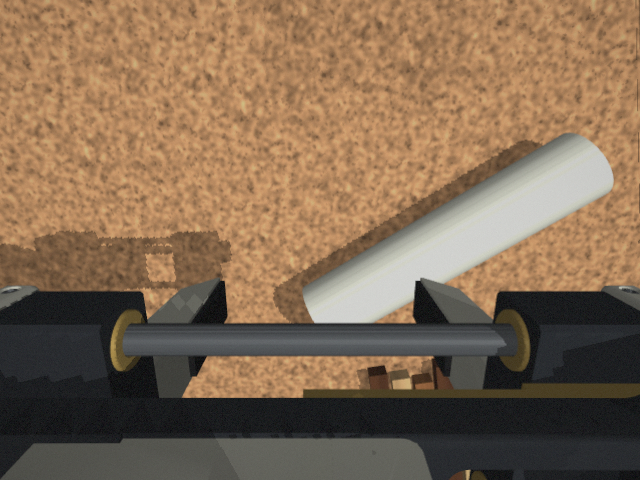

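The scene picture shows the clamp centred near (300,245), with the knob near (341,246), the peg near (333,293), the bottle near (288,335) and the tub near (417,220). The side picture shows the knob near (324,262) and the peg near (268,271). I'll zoom in on both.

```bash
cat > h.py <<'E'
import numpy as np,cv2
from plant import bot,capture,camera_params
def ray(n,uv,p=None):
    p=p or camera_params(n)
    d=((uv[0]-p['cx'])/p['fx'],(uv[1]-p['cy'])/p['fy'])
    rd=np.hypot(*d); r=rd
    for _ in range(20): r=rd/(1+p['k1']*r*r)
    s=r/rd if rd>0 else 1
    R=cv2.Rodrigues(np.array(p['rvec'],float))[0]; t=np.array(p['tvec'],float)
    v=R.T@np.array([d[0]*s,d[1]*s,1]); c=-R.T@t
    return c,v/np.linalg.norm(v)
def onz(n,uv,z,p=None):
    c,v=ray(n,uv,p); return c+v*(z-c[2])/v[2]
def two(n1,a,n2,b):
    c1,v1=ray(n1,a);c2,v2=ray(n2,b)
    A=np.array([v1,-v2]).T; s=np.linalg.lstsq(A,c2-c1,rcond=None)[0]
    P,Q=c1+s[0]*v1,c2+s[1]*v2
    return (P+Q)/2,np.linalg.norm(P-Q)
def proj(n,X,p=None):
    p=p or camera_params(n)
    R=cv2.Rodrigues(np.array(p['rvec'],float))[0]
    X=np.atleast_2d(X)@R.T+np.array(p['tvec'])
    d=X[:,:2]/X[:,2:]; r2=(d**2).sum(1,keepdims=True)
    return d*(1+p['k1']*r2)*[p['fx'],p['fy']]+[p['cx'],p['cy']]
def crop(src,dst,x,y,w,h,k):
    im=cv2.imread(src)[y:y+h,x:x+w]
    im=cv2.resize(im,None,fx=k,fy=k,interpolation=cv2.INTER_CUBIC)
    for i in range(0,w,20): cv2.putText(im,str(x+i),(i*k,10),0,.35,(0,255,255),1); cv2.line(im,(i*k,12),(i*k,18),(0,255,255),1)
    for i in range(0,h,20): cv2.putText(im,str(y+i),(0,i*k+4),0,.35,(0,255,255),1); cv2.line(im,(24,i*k),(30,i*k),(0,255,255),1)
    cv2.imwrite(dst,im)
E
python3 - <<'E'
from h import *
crop('pics/scene0.png','pics/scene0c.png',250,185,160,150,5)
crop('pics/scene0.png','pics/scene0d.png',170,145,160,150,5)
crop('pics/side0.png','pics/side0c.png',225,170,160,150,5)
E
```

```text
(no output)
```

View pics/scene0c.png

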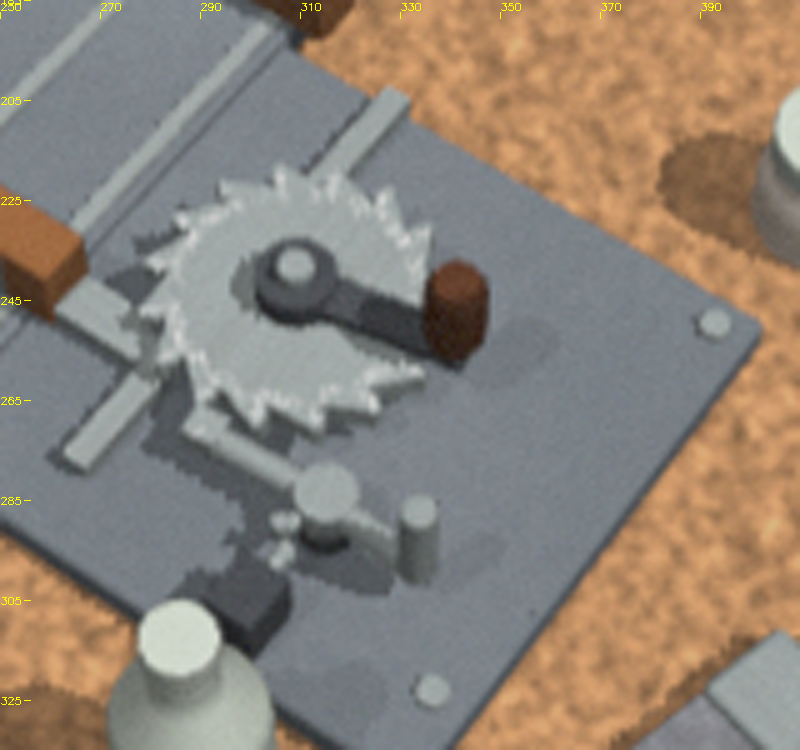

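View pics/scene0d.png

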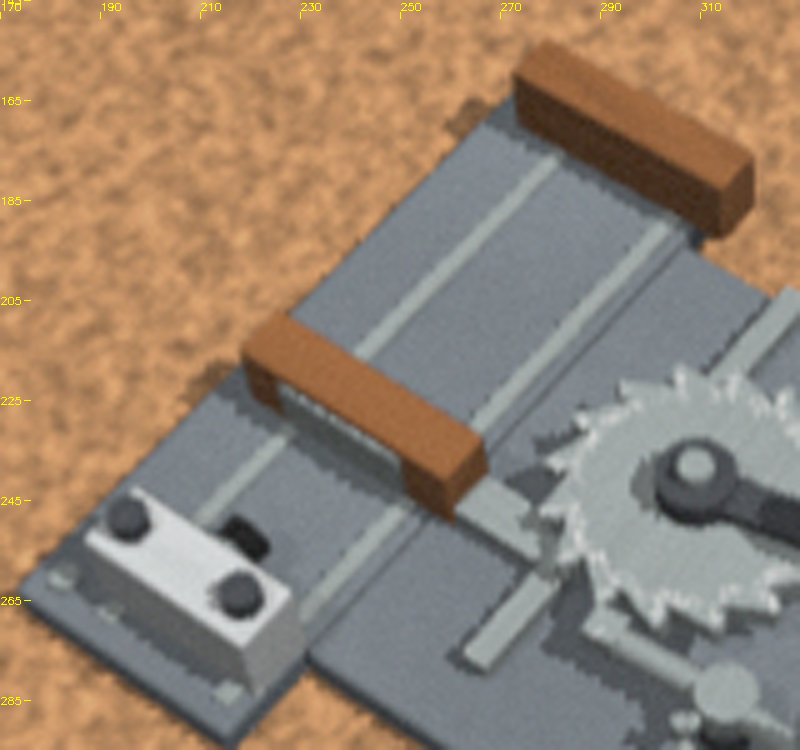

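View pics/side0c.png

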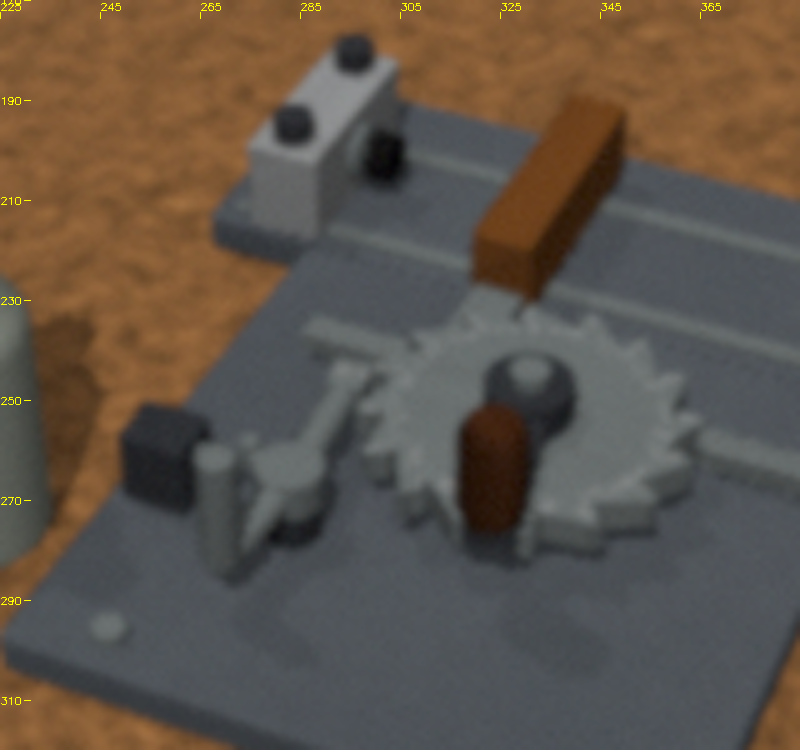

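Run:
```python
from h import *
np.set_printoptions(precision=1,suppress=True)
pts={'peg86':((333.5,287.3),(267.8,261)),'pivot':((315.2,283),(282,264)),'hub':((309,238),(331,244)),'knob97':((341.3,240.5),(323.8,252.5)),'bolt1':((392.5,249.7),None),'bolt2':((336,323),(246.5,295.5))}
zz={'peg86':86,'pivot':48,'hub':66,'knob97':97,'bolt1':20,'bolt2':20}
for k,(a,b) in pts.items():
    print(k,onz('scene',a,zz[k]),end=' ')
    if b: print(onz('side',b,zz[k]),*two('scene',a,'side',b))
    else: print()
# jaw top corners z=55 scene ; side
for n,P in [('scene',[(218.5,215),(227,208),(267,232.5),(259,240)]),('side',[(341,190),(349,192),(331,221),(319.5,216)])]:
    for p in P: print('jaw',n,onz(n,p,55))
# bed corners z=18
for n,P in [('scene',[(402,251)]),('side',[(227,297)])]:
    for p in P: print('bed',n,onz(n,p,18))
for n,P in [('scene',[(187,252.5),(197,243),(228,262),(220,273)]),('side',[(291,177),(304,182.5),(288,203),(275,199)])]:
    for p in P: print('stop',n,onz(n,p,58))
print('bump',two('scene',(221,253),'side',(302.5,201)))
```

```text
peg86 [626.4 178.6  86. ] [623.5 177.4  86. ] [624.6 177.4  84.7] 2.602796962056848
pivot [612.6 137.4  48. ] [611.1 139.3  48. ] [611.7 136.9  45.9] 0.17014110738738353
hub [539.2  92.5  66. ] [536.4  91.6  66. ] [537.2  91.2  64.5] 2.2514726068540845
knob97 [539.2 156.7  97. ] [538.8 151.2  97. ] [539.2 156.2  99.7] 3.3231632246373164
bolt1 [473.  238.2  20. ] 
bolt2 [658.2 197.7  20. ] [657.6 196.1  20. ] [657.8 197.3  20.4] 1.5033103630430438
jaw scene [553.8 -94.4  55. ]
jaw scene [532.5 -87.3  55. ]
jaw scene [553.   10.8  55. ]
jaw scene [574.2   4.6  55. ]
jaw side [547.  -91.9  55. ]
jaw side [530.3 -88.3  55. ]
jaw side [549.3  13.5  55. ]
jaw side [573.    2.9  55. ]
bed scene [467.2 255.9  18. ]
bed side [688.4 204.2  18. ]
stop scene [ 653.7 -105.    58. ]
stop scene [628.1 -98.5  58. ]
stop scene [641.3 -24.8  58. ]
stop scene [667.5 -27.   58. ]
stop side [ 654.9 -112.7   58. ]
stop side [624.3 -98.2  58. ]
stop side [639.2 -21.2  58. ]
stop side [667.  -28.8  58. ]
bump (array([619.6, -55.2,  40.8]), np.float64(3.732398059883545))
```

Run:
```python
from h import *
np.set_printoptions(precision=1,suppress=True)
print('bottle top',onz('scene',(286,313),150),onz('side',(210.5,207),150))
print('bottle base centre', onz('side',(219,275),0)) 
print('tub top',onz('scene',(418,212),60),onz('side',(410,336),60))
print('block', [two('scene',a,'side',b) for a,b in [((291,300),(253,253)),((308.5,305),(267,257))]])
W=np.array([537.5,91.8]);yaw=-0.21
R=np.array([[np.cos(yaw),-np.sin(yaw)],[np.sin(yaw),np.cos(yaw)]])
def cl(P): return R.T@(np.array(P)[:2]-W)
for p in [(624.8,178),(611.7,137.3),(539.1,155),(619.6,-55.2),(563,-44),(656,-109),(667,-28),(626,-98),(640,-23),(553.8,-94.4),(574.2,4.6),(547,-91.9),(573,2.9),(473,238.2),(658,197),(467,256),(688.4,204.2)]: print(p,cl(p))
im=cv2.imread('pics/scene0.png')
for n in ['scene','side']:
    im=cv2.imread(f'pics/{n}0.png')
    def d(x,y,z,c):
        w=R@np.array([x,y])+W
        u=proj(n,[w[0],w[1],z])[0]; cv2.circle(im,(int(u[0]*4),int(u[1]*4)),8,c,-1,shift=2)
    d(0,0,46,(0,0,255)); d(63,60,48,(0,255,0));d(73,102,86,(255,0,0))
    a=np.radians(100);d(65*np.cos(a),65*np.sin(a),97,(255,255,0))
    cv2.imwrite(f'pics/o{n}.png',im)
    crop(f'pics/o{n}.png',f'pics/o{n}.png',*((250,185) if n=='scene' else (225,170)),160,150,5)
```

```text
bottle top [728.8 141.1 150. ] [723.8 141.5 150. ]
bottle base centre [727.2 139.8   0. ]
tub top [397.6 259.3  60. ] [393.6 260.8  60. ]
block [(array([664.8, 115.4,  46.8]), np.float64(10.319426050123699)), (array([647. , 136. ,  45.1]), np.float64(21.790675164092896))]
(624.8, 178) [ 67.4 102.5]
(611.7, 137.3) [63.1 60. ]
(539.1, 155) [-11.6  62.1]
(619.6, -55.2) [ 110.9 -126.7]
(563, -44) [  53.2 -127.5]
(656, -109) [ 157.8 -171.7]
(667, -28) [151.6 -90.2]
(626, -98) [ 126.1 -167.2]
(640, -23) [124.2 -90.9]
(553.8, -94.4) [  54.8 -178.7]
(574.2, 4.6) [ 54.1 -77.6]
(547, -91.9) [  47.6 -177.7]
(573, 2.9) [ 53.3 -79.5]
(473, 238.2) [-93.6 129.7]
(658, 197) [ 95.9 128. ]
(467, 256) [-103.2  145.9]
(688.4, 204.2) [124.2 141.4]
```

View pics/oscene.png

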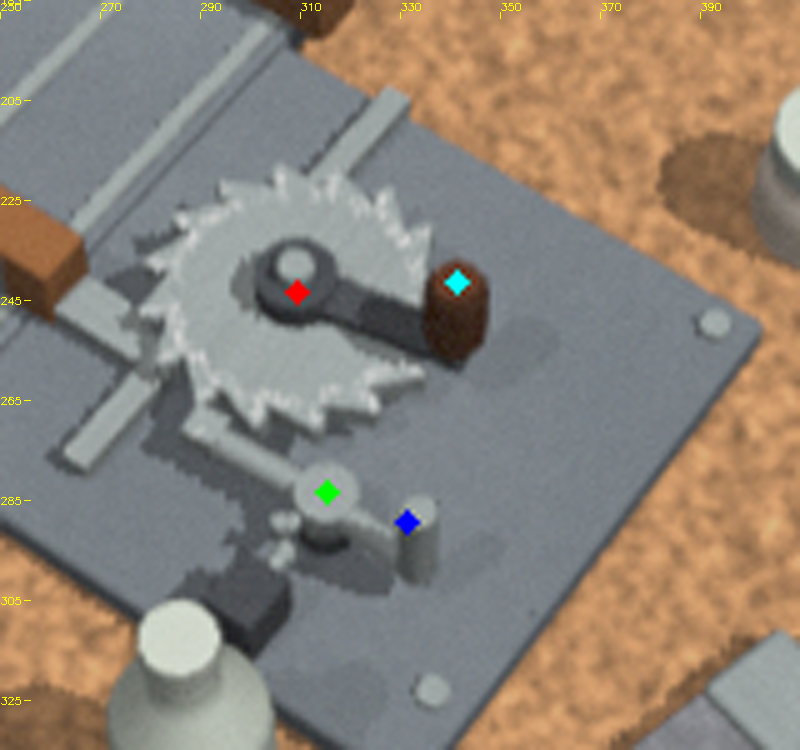

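View pics/oside.png

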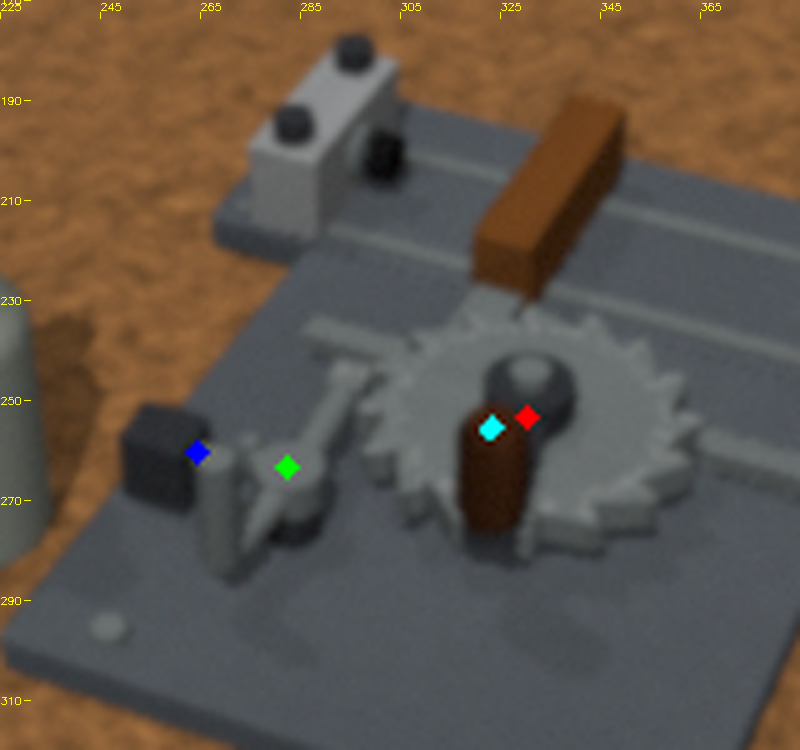

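```bash
python3 -m jog '{"xyz":[[0.97,-0.63,0],[0.97,-0.63,0],[0.97,-0.63,0],[0.97,-0.63,0],[0.97,-0.63,0],[0.97,-0.63,0],[0.97,-0.63,0],[0.97,-0.63,0],[0.97,-0.63,0],[0.97,-0.63,0]],"angular":[[0,0,0.25],[0,0,0.25],[0,0,0.25],[0,0,0.25],[0,0,0.25],[0,0,0.25],[0,0,0.25],[0,0,0.25],[0,0,0.25],[0,0,0.25]]}' 1
```

```text
time: 1.15
tool_pos: [335.0, 375.0, 223.4]
tcp_rot: [-3.138, 0.006, 1.583]
contact_force: [0.2, -0.0, 0.0]
grip_width: 16.2
```

```bash
python3 -m jog '{"xyz":[[1,-0.63,0],[1,-0.63,0],[1,-0.63,0],[1,-0.63,0],[1,-0.63,0],[1,-0.63,0],[1,-0.63,0],[1,-0.63,0],[1,-0.63,0],[1,-0.63,0]],"angular":[[0,0,0],[0,0,0],[0,0,0],[0,0,0],[0,0,0],[0,0,0],[0,0,0],[0,0,0],[0,0,0],[0,0,0]]}'
```

```text
time: 2.15
tool_pos: [541.4, 241.9, 220.3]
tcp_rot: [-3.131, 0.008, 1.583]
contact_force: [-0.0, 0.3, 0.1]
grip_width: 0.5
```

```bash
python3 -m jog '{"xyz":[[1,-0.6,0],[1,-0.6,0],[1,-0.6,0],[1,-0.6,0],[1,-0.6,0],[0.2,-0.2,0],[0,0,0]],"angular":[[0,0,0],[0,0,0],[0,0,0],[0,0,0],[0,0,0],[0,0,0],[0,0,0]]}'
```

```text
time: 2.85
tool_pos: [649.8, 172.5, 216.0]
tcp_rot: [-3.125, 0.01, 1.58]
contact_force: [-0.3, 1.5, 0.2]
grip_width: 0.3
```

```bash
python3 -m jog '{"xyz":[[0,0.32,-1],[0,0,-1],[0,0,-1],[0,0,-1],[0,0,-1],[0,0,0]],"angular":[[-0.15,0,0],[0,-0.1,0],[0,0,0],[0,0,0],[0,0,0],[0,0,0]]}'
python3 - <<'E'
from h import *
print(bot.get_obs()['tool_pos'])
for n in ['scene','side','wrist']: cv2.imwrite(f'pics/{n}1.png',capture(n)[:,:,::-1])
crop('pics/scene1.png','pics/scene1c.png',250,185,160,150,5)
E
```

```text
time: 3.45
tool_pos: [643.8, 183.8, 113.9]
tcp_rot: [-3.134, 0.024, 1.584]
contact_force: [0.2, 0.4, -0.7]
grip_width: 0.4
[643.78895859 183.84081386 113.86680132]
```

View pics/scene1c.png

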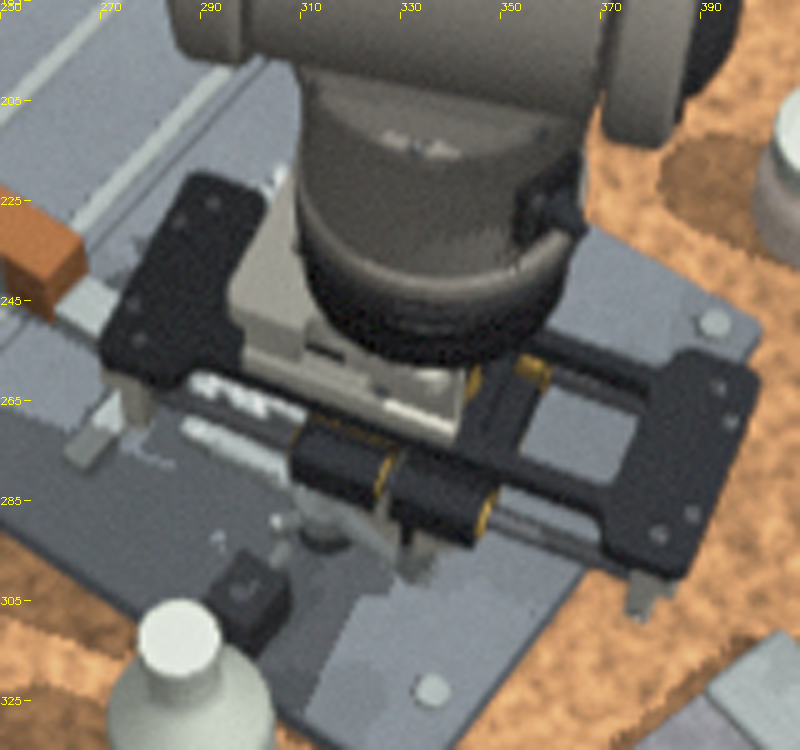

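View pics/wrist1.png

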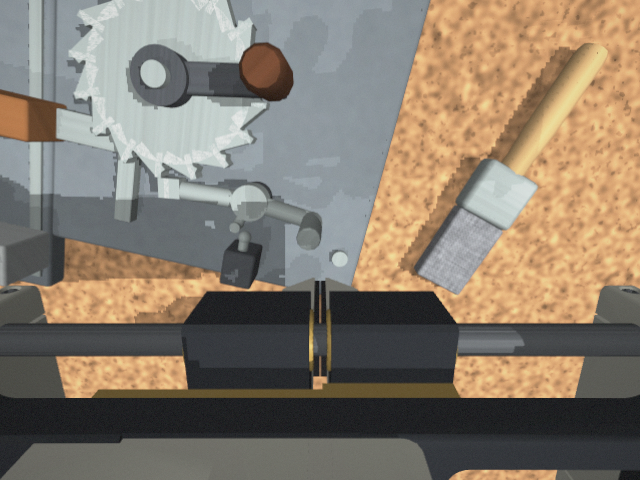

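View pics/side1.png

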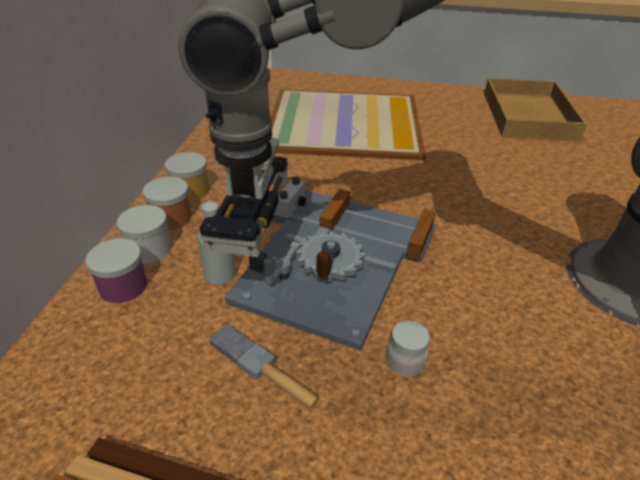

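The wrist picture gives a clear view: wheel hub near (152,73), knob near (265,72), pivot near (252,200), peg top near (309,240). The closed fingers are at (320,285). I'll refine the positions from it.

Run:
```python
from h import *
crop('pics/wrist1.png','pics/wrist1c.png',60,0,300,300,2)
np.set_printoptions(precision=1,suppress=True)
p=camera_params('wrist')
print(p['rvec'],p['tvec'], proj('wrist',bot.get_obs()['tool_pos'],p))
for k,uv,z in [('peg86',(309,242),86),('piv',(253,201),48),('hub',(152,73),66),('knob97',(268,76),97)]: print(k,onz('wrist',uv,z,p))
```

```text
[-2.  -2.1 -0.3] [-172.8 -629.1  108.4] [[319.7 297.1]]
peg86 [628.2 176.8  86. ]
piv [612.2 137.9  48. ]
hub [538.6  88.8  66. ]
knob97 [544.1 157.8  97. ]
```

View pics/wrist1c.png

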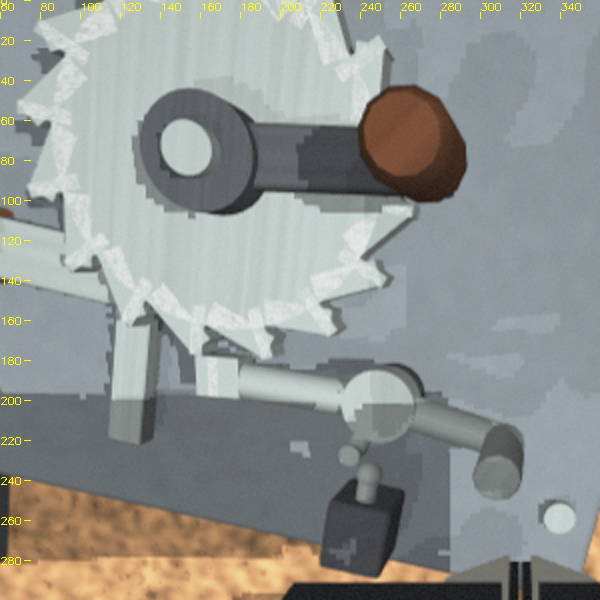

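Run:
```python
from h import *
np.set_printoptions(precision=1,suppress=True)
p=camera_params('wrist')
for xy in [(625,178),(538,155.5)]:
    for z in (46,57,86,97): print(xy,z,proj('wrist',[*xy,z],p))
for k,uv,z in [('peg86',(309,238),86),('piv',(249,201),48),('hub',(152,73),66),('knob97',(259,65),97)]: print(k,onz('wrist',uv,z,p))
```

```text
(625, 178) 46 [[313.9 220.4]]
(625, 178) 57 [[313.2 224.3]]
(625, 178) 86 [[311.1 236.7]]
(625, 178) 97 [[310.2 242.3]]
(538, 155.5) 46 [[277.7  78.8]]
(538, 155.5) 57 [[275.1  75.8]]
(538, 155.5) 86 [[266.6  66.2]]
(538, 155.5) 97 [[262.6  61.7]]
peg86 [625.8 176.8  86. ]
piv [612.2 135.3  48. ]
hub [538.6  88.8  66. ]
knob97 [539.4 153.8  97. ]
```

```bash
python3 -m jog '{"xyz":[[0.3,-0.2,-0.3],[0.1,-0.1,-0.5],[0.1,0,-0.6],[0.1,0,-0.6],[0,0,-0.5],[0,0,0]],"angular":[[0,0,0],[0,-0.2,0],[0,0,0],[0,0,0],[0,0,0],[0,0,0]]}'
```

```text
time: 4.2
tool_pos: [662.7, 177.5, 69.8]
tcp_rot: [3.112, 0.023, 1.582]
contact_force: [-0.2, -0.6, -0.9]
grip_width: 0.5
```

```bash
python3 -m jog '{"xyz":[[-0.4,0,0],[-0.2,0,-0.2],[0,0,-0.2],[0,0,0],[0,0,0]],"angular":[[0,0,0],[0,0,0],[0,0,0],[0,0,0],[0,0,0]]}'
```

```text
time: 4.7
tool_pos: [649.7, 177.8, 61.8]
tcp_rot: [3.112, 0.022, 1.583]
contact_force: [-0.1, 0.3, 0.8]
grip_width: 0.5
```

```bash
python3 -m jog '{"xyz":[[-0.3,0,-0.05],[-0.25,0,0],[-0.25,0.02,0],[-0.25,0.02,0]],"angular":[[0,0,0],[0,0,0],[0,0,0],[0,0,0]]}'
```

```text
time: 5.1
tool_pos: [631.4, 179.0, 62.3]
tcp_rot: [3.102, 0.021, 1.582]
contact_force: [6.0, 1.2, -3.3]
grip_width: 0.4
```

```bash
python3 -m jog '{"xyz":[[-0.25,0,0],[-0.25,0,0],[-0.25,0,0]],"angular":[[0,0,0],[0,0,0],[0,0,0]]}'
```

```text
time: 5.4
tool_pos: [618.8, 179.1, 63.4]
tcp_rot: [3.092, 0.02, 1.582]
contact_force: [18.1, -0.9, -11.5]
grip_width: 0.5
```

```bash
python3 -m jog '{"xyz":[[0.4,0,0],[0.4,0,0],[0,0,0.5],[0,0,0]],"angular":[[0,0.2,0],[0,0.2,0],[0,0,0],[0,0,0]]}'
python3 - <<'E'
from h import *
for n in ['wrist']: cv2.imwrite(f'pics/{n}2.png',capture(n)[:,:,::-1])
E
```

```text
time: 5.8
tool_pos: [631.5, 178.9, 74.2]
tcp_rot: [3.14, 0.021, 1.584]
contact_force: [0.1, -0.0, 0.1]
grip_width: 0.1
```

View pics/wrist2.png

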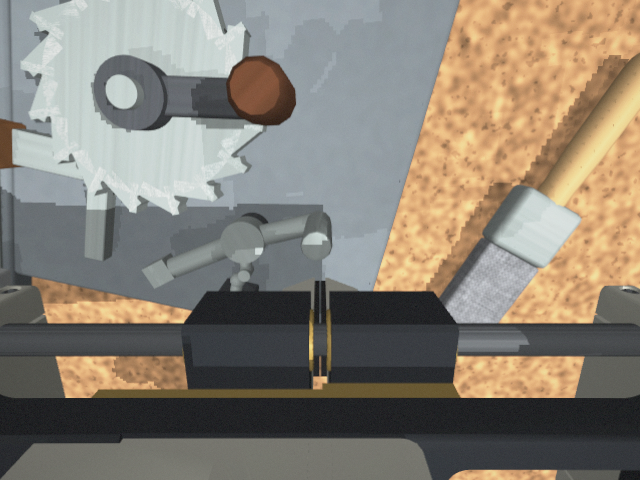

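The pawl now points away from the wheel: nose at (157,275), pivot at (243,240), peg top at (316,245). I'll work out its yaw and the knob's position.

Run:
```python
from h import *
np.set_printoptions(precision=1,suppress=True)
p=camera_params('wrist')
a=onz('wrist',(316,246),86,p);b=onz('wrist',(240,241),48,p);print(a,b)
d=(a-b)[:2];print('pawl yaw',np.arctan2(d[1],d[0])+.21-np.arctan2(42,10))
n=onz('wrist',(158,276),44,p);d=(n-b)[:2];print(n,'nose yaw',np.arctan2(d[1],d[0])+.21+np.pi/2)
print('knob',onz('wrist',(256,84),97,p),'hub',onz('wrist',(124,92),66,p))
```

```text
[600.6 177.   86. ] [610.4 134.4  48. ]
pawl yaw 0.6706183067661666
[633.7  84.7  44. ] nose yaw 0.6476806617091364
knob [537.5 155.4  97. ] hub [537.5  91.1  66. ]
```

```bash
python3 -m jog '{"xyz":[[0.2,0,1],[0,0,1],[0,0,0.7],[-1,-0.25,0],[-1,-0.25,0],[-1,-0.25,0],[-1,-0.25,0],[-0.7,-0.15,0],[0,0,0],[0,0,0]],"angular":[[0,0,0],[0,0,0],[0,0,0],[0,0,0],[0,0,0],[0,0,0],[0,0,0],[0,0,0],[0,0,0],[0,0,0]]}' -0.2
```

```text
time: 6.85
tool_pos: [531.0, 155.4, 129.8]
tcp_rot: [-3.138, 0.022, 1.585]
contact_force: [0.1, -0.2, 0.0]
grip_width: 55.1
```

```bash
python3 -m jog '{"xyz":[[0.4,0,-0.5],[0.1,0,-0.8],[0,0,-0.8],[0,0,-0.6],[0,0,-0.3],[0,0,0]],"angular":[[0.1,0,0],[0.1,0,0],[0,0,0],[0,0,0],[0,0,0],[0,0,0]]}'
python3 - <<'E'
from h import *
for n in ['wrist','side']: cv2.imwrite(f'pics/{n}3.png',capture(n)[:,:,::-1])
crop('pics/side3.png','pics/side3.png',225,170,160,150,5)
E
```

```text
time: 7.45
tool_pos: [546.8, 155.7, 64.7]
tcp_rot: [3.141, -0.002, 1.585]
contact_force: [0.2, 0.6, -0.5]
grip_width: 55.1
```

View pics/wrist3.png

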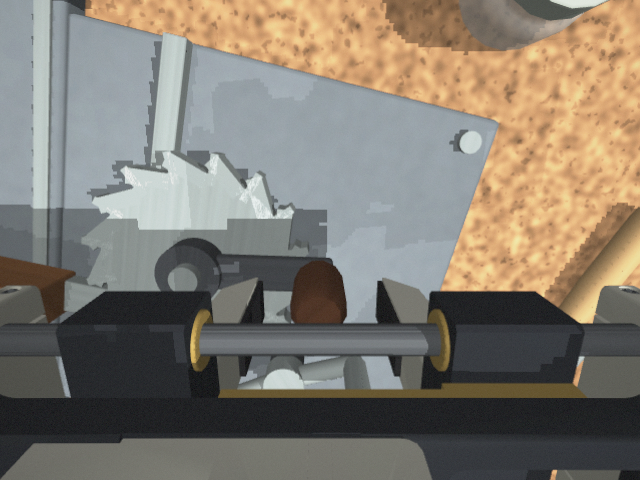

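View pics/side3.png

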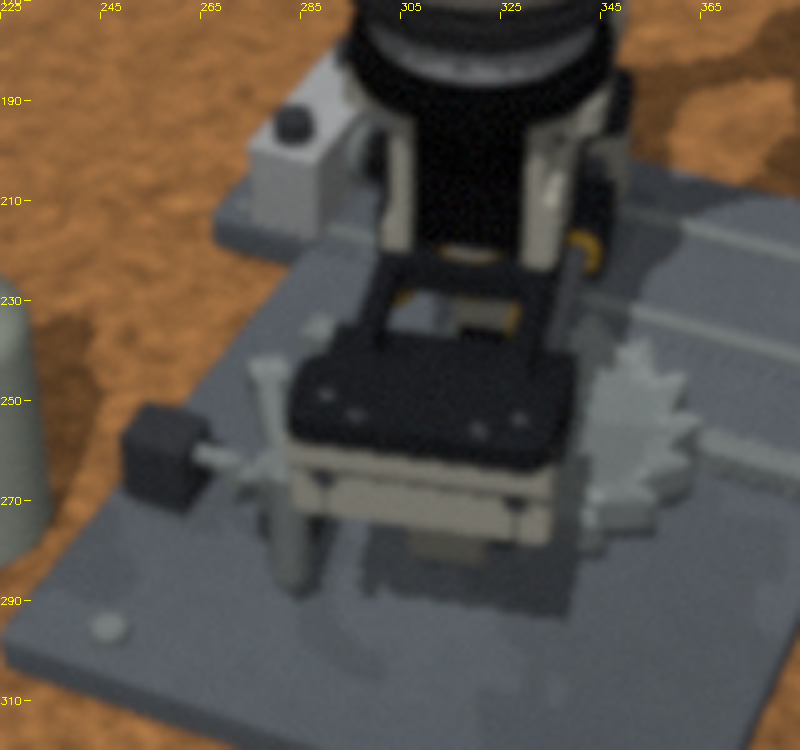

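The knob sits at (319,300), between the pads, slightly on their robot side. I'll shift −x by 7 mm and close.

```bash
python3 -m jog '{"xyz":[[-0.3,0,0],[0,0,0],[0,0,0]],"angular":[[0,0,0],[0,0,0],[0,0,0]]}'; python3 -m jog '{"xyz":[[0,0,0],[0,0,0],[0,0,0],[0,0,0],[0,0,0],[0,0,0]],"angular":[[0,0,0],[0,0,0],[0,0,0],[0,0,0],[0,0,0],[0,0,0]]}' 1
```

```text
time: 7.85
tool_pos: [541.6, 156.2, 67.6]
tcp_rot: [3.136, -0.003, 1.585]
contact_force: [-0.2, -0.2, -0.2]
grip_width: 55.1
time: 8.45
tool_pos: [542.1, 155.1, 68.8]
tcp_rot: [3.134, -0.001, 1.586]
contact_force: [-0.2, 3.1, 0.3]
grip_width: 23.3
```

```bash
python3 -m jog '{"xyz":[[-0.49,-0.03,-0.1],[-0.48,-0.1,-0.1],[-0.46,-0.17,0],[-0.43,-0.24,0]],"angular":[[0,0,0],[0,0,0],[0,0,0],[0,0,0]]}'
```

```text
time: 8.85
tool_pos: [512.1, 148.4, 68.9]
tcp_rot: [3.113, -0.01, 1.584]
contact_force: [2.9, 5.2, -4.4]
grip_width: 23.6
```

```bash
python3 -m jog '{"xyz":[[-0.47,-0.21,-0.1],[-0.42,-0.31,0],[-0.36,-0.37,0],[-0.3,-0.42,0]],"angular":[[0,0.15,0],[0,0.1,0],[0,0,0],[0,0,0]]}'
```

```text
time: 9.25
tool_pos: [484.6, 123.2, 68.9]
tcp_rot: [3.127, -0.013, 1.585]
contact_force: [5.1, 1.0, -3.6]
grip_width: 23.3
```

```bash
python3 -m jog '{"xyz":[[-0.16,-0.37,-0.1],[-0.11,-0.38,0],[-0.08,-0.39,0]],"angular":[[0,0,0],[0,0,0],[0,0,0]]}'
python3 - <<'E'
from h import *
for n in ['scene','side']: cv2.imwrite(f'pics/{n}4.png',capture(n)[:,:,::-1])
crop('pics/side4.png','pics/side4.png',225,170,160,150,5)
crop('pics/scene4.png','pics/scene4.png',170,165,160,150,5)
E
```

```text
time: 9.55
tool_pos: [476.3, 100.2, 68.9]
tcp_rot: [3.125, -0.015, 1.585]
contact_force: [5.8, 4.5, -8.8]
grip_width: 23.1
```

View pics/scene4.png

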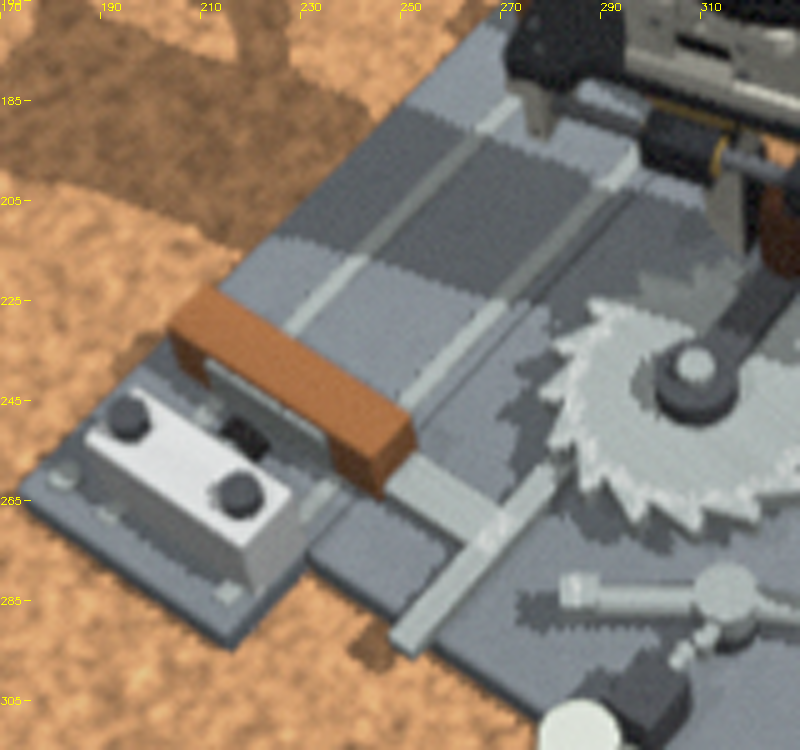

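View pics/side4.png

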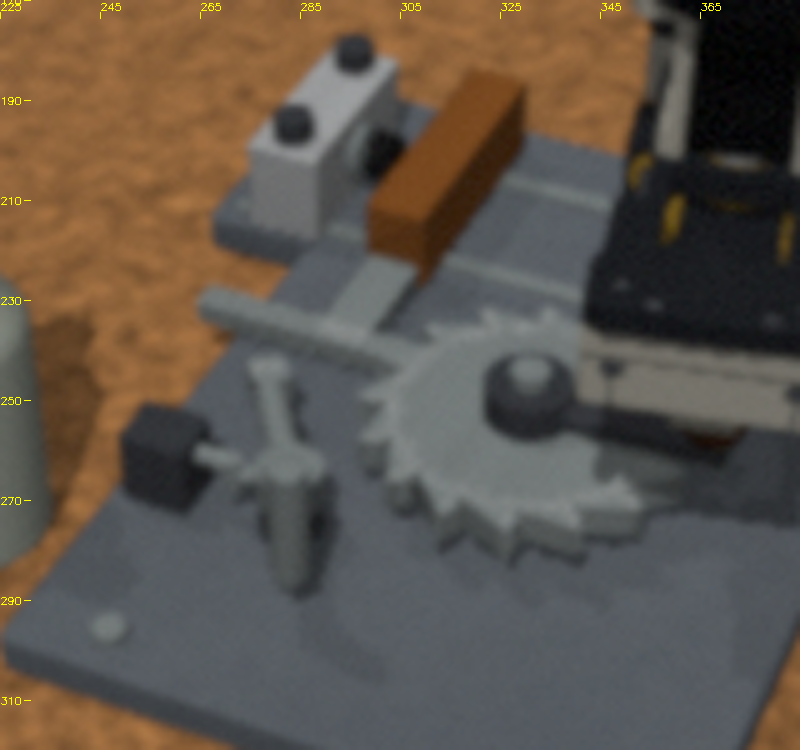

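Run:
```python
from h import *
np.set_printoptions(precision=1,suppress=True)
W=np.array([537.8,91.6]);yaw=-0.21
R=np.array([[np.cos(yaw),-np.sin(yaw)],[np.sin(yaw),np.cos(yaw)]])
cl=lambda P:R.T@(np.array(P)[:2]-W)
for uv in [(204,230),(245,257.5)]: print('jaw back top',cl(onz('scene',uv,55)))
for uv in [(299,213),(310.5,217.5)]: print('jaw side',cl(onz('side',uv,55)))
for uv in [(218,247.5),(223.5,251.5),(221,249.5)]: print('bump tip top edge z48',cl(onz('scene',uv,48)))
for uv in [(305,199)]: print('bump tip side',cl(onz('side',uv,38)))
o=bot.get_obs();print(o['tool_pos'],o['contact_force'])
```

```text
jaw back top [  97.1 -178. ]
jaw back top [ 98.7 -74.4]
jaw side [ 91.7 -72.2]
jaw side [ 66.4 -68.2]
bump tip top edge z48 [ 108.7 -133.6]
bump tip top edge z48 [ 109.4 -119.3]
bump tip top edge z48 [ 108.7 -126. ]
bump tip side [ 110.1 -141.2]
[476.2  99.1  68.8] [ 0.8 -4.1 -0.6]
```

```bash
python3 -m jog '{"xyz":[[0,-0.35,0],[0.02,-0.3,0]],"angular":[[0,0,0],[0,0,0]]}';python3 -m jog '{"xyz":[[0.03,-0.15,0]],"angular":[[0,0,0]]}'
```

```text
time: 9.85
tool_pos: [475.7, 86.1, 68.8]
tcp_rot: [3.128, -0.015, 1.584]
contact_force: [0.2, 4.0, 1.4]
grip_width: 23.3
time: 9.95
tool_pos: [476.0, 82.7, 68.8]
tcp_rot: [3.129, -0.015, 1.584]
contact_force: [-0.3, 4.6, 1.4]
grip_width: 22.8
```

```bash
python3 -m jog '{"xyz":[[0.03,-0.12,0]],"angular":[[0,0,0]]}'
```

```text
time: 10.05
tool_pos: [476.4, 80.1, 68.7]
tcp_rot: [3.13, -0.015, 1.584]
contact_force: [-0.9, 4.6, 2.9]
grip_width: 23.2
```

```bash
python3 -m jog '{"xyz":[[0.02,-0.1,0]],"angular":[[0,0,0]]}'
```

```text
time: 10.15
tool_pos: [476.7, 77.9, 68.7]
tcp_rot: [3.13, -0.016, 1.583]
contact_force: [0.4, 3.6, 2.0]
grip_width: 23.2
```

```bash
python3 -m jog '{"xyz":[[0.02,-0.1,0]],"angular":[[0,0,0]]}'
```

```text
time: 10.25
tool_pos: [477.1, 76.0, 68.7]
tcp_rot: [3.13, -0.016, 1.584]
contact_force: [-0.0, 4.9, 2.2]
grip_width: 23.3
```

```bash
python3 -m jog '{"xyz":[[0.02,-0.1,0]],"angular":[[0,0,0]]}'
```

```text
time: 10.35
tool_pos: [477.5, 74.2, 68.7]
tcp_rot: [3.13, -0.017, 1.583]
contact_force: [-0.8, 7.7, 1.6]
grip_width: 23.1
```

```bash
python3 -m jog '{"xyz":[[0.03,-0.1,0]],"angular":[[0,0,0]]}'
```

```text
time: 10.45
tool_pos: [477.9, 72.8, 68.7]
tcp_rot: [3.131, -0.018, 1.583]
contact_force: [-1.1, 9.6, 2.9]
grip_width: 23.0
```

The force rose from about 4.3 N to 9.6 N over the last 3.3 mm of knob travel, which puts about 9–11 N on the bumper. I'll pause, then release.

```bash
python3 -m jog '{"xyz":[[0,0,0],[0,0,0]],"angular":[[0,0,0],[0,0,0]]}';  python3 -m jog '{"xyz":[[0,0,0],[0,0,0],[0,0,0],[0,0,0],[0,0,0]],"angular":[[0,0,0],[0,0,0],[0,0,0],[0,0,0],[0,0,0]]}' -0.2
```

```text
time: 10.65
tool_pos: [477.9, 72.8, 68.7]
tcp_rot: [3.131, -0.018, 1.584]
contact_force: [-0.6, 3.2, 2.2]
grip_width: 23.2
time: 11.15
tool_pos: [478.0, 71.2, 68.2]
tcp_rot: [3.131, -0.015, 1.584]
contact_force: [0.6, 0.3, 0.3]
grip_width: 54.2
```

```bash
python3 -m jog '{"xyz":[[0,0.07,0.5],[0,0,0.9],[0,0,1],[0,0,0.3],[0.5,1,0],[0.5,1,0],[0.5,1,0],[0.5,1,0],[0.5,1,0],[0,0,0]],"angular":[[0,0,0],[0,0,0],[0,0,0],[0,0,0],[0,0,0],[0,0,0],[0,0,0],[0,0,0],[0,0,0],[0,0,0]]}'
python3 - <<'E'
from h import *
for n in ['scene','side','wrist']: cv2.imwrite(f'pics/{n}5.png',capture(n)[:,:,::-1])
crop('pics/side5.png','pics/side5.png',225,170,160,150,5)
crop('pics/scene5.png','pics/scene5.png',170,165,160,150,5)
E
```

```text
time: 12.15
tool_pos: [529.1, 176.1, 126.9]
tcp_rot: [3.13, -0.015, 1.582]
contact_force: [0.1, -1.0, -1.0]
grip_width: 54.6
```

View pics/scene5.png

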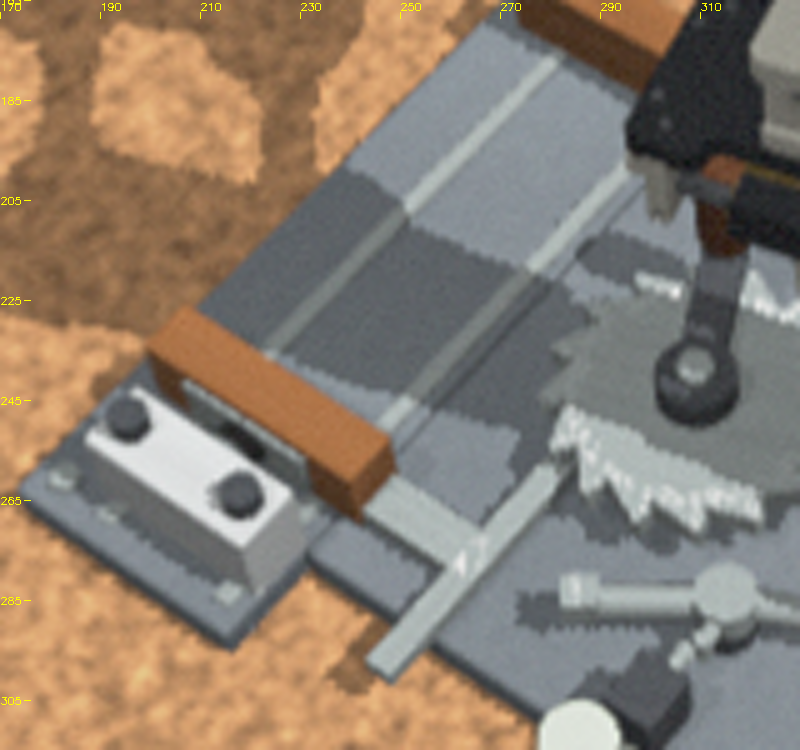

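View pics/side5.png

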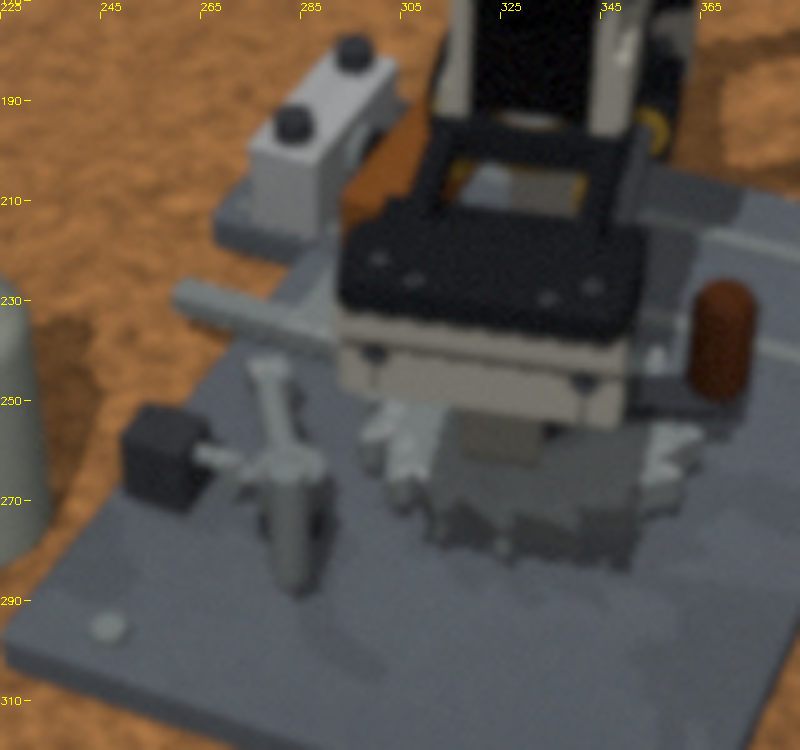

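View pics/wrist5.png

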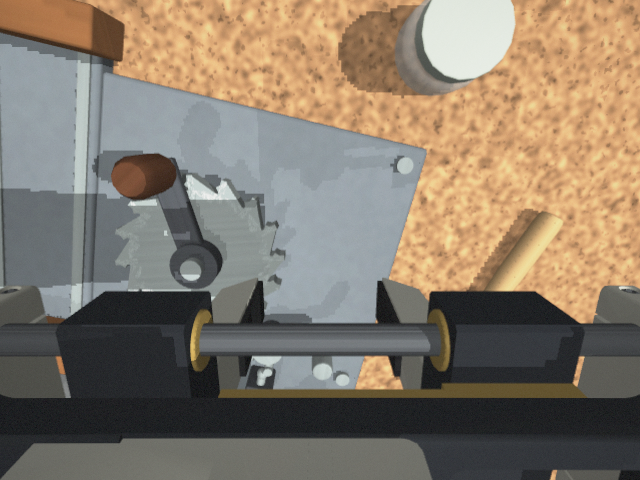

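The jaw bears on the bumper, which sits at (219,253) in the scene view. The pawl is still clear, with its nose at (286,283). Next I'll push the peg from its −x side.

```bash
python3 -m jog '{"xyz":[[0.9,0.1,0],[0.9,0.05,0],[0.4,0,0],[0,0,0],[0,0,-0.3],[0,0,-0.7],[0,0,-0.5]],"angular":[[0,0,0],[0,0,0],[0,0,0],[0,0,0],[0,0,0],[0,0,0],[0,0,0]]}' 1
```

```text
time: 13.0
tool_pos: [569.5, 171.9, 96.5]
tcp_rot: [3.134, -0.013, 1.576]
contact_force: [0.0, 0.6, -0.8]
grip_width: 3.7
```

```bash
python3 -m jog '{"xyz":[[0.2,0.3,-0.5],[0,0,-0.7],[0,0,-0.3],[0,0,0],[0,0,0]],"angular":[[0,0,0],[0,0,0],[0,0,0],[0,0,0],[0,0,0]]}'
```

```text
time: 13.5
tool_pos: [571.7, 178.9, 62.7]
tcp_rot: [3.138, -0.012, 1.576]
contact_force: [-0.4, 0.3, 0.4]
grip_width: 0.5
```

```bash
python3 -m jog '{"xyz":[[0.4,0,0],[0.25,0,0],[0.25,0,0],[0.25,0,0]],"angular":[[0,0,0],[0,0,0],[0,0,0],[0,0,0]]}'
```

```text
time: 13.9
tool_pos: [593.7, 180.5, 63.7]
tcp_rot: [-3.14, -0.014, 1.576]
contact_force: [-1.7, 0.9, -1.2]
grip_width: 0.3
```

```bash
python3 -m jog '{"xyz":[[0.22,-0.03,0],[0.2,0,0],[0.1,0,0]],"angular":[[0,0,0],[0,0,0],[0,0,0]]}'
```

```text
time: 14.2
tool_pos: [606.9, 179.6, 64.4]
tcp_rot: [3.14, -0.014, 1.576]
contact_force: [0.0, -0.3, -0.4]
grip_width: 0.2
```

```bash
python3 -m jog '{"xyz":[[-0.5,0,0],[-0.3,0,0.5],[0,0,1],[0,0,1],[-0.5,0.5,1],[-1,1,0.5],[-1,1,0],[-1,1,0],[-1,1,0],[0,0,0]],"angular":[[0,0,0],[0,0,0],[0,0,0],[0,0,0],[0,0,0],[0,0,0],[0,0,0],[0,0,0],[0,0,0],[0,0,0]]}'
python3 - <<'E'
from h import *
for n in ['scene','side']: cv2.imwrite(f'pics/{n}6.png',capture(n)[:,:,::-1])
crop('pics/side6.png','pics/side6.png',225,170,160,150,5)
crop('pics/scene6.png','pics/scene6.png',190,185,160,150,5)
E
```

```text
time: 15.2
tool_pos: [492.9, 270.5, 155.0]
tcp_rot: [3.133, -0.016, 1.573]
contact_force: [0.1, 0.0, 0.3]
grip_width: 0.1
```

View pics/scene6.png

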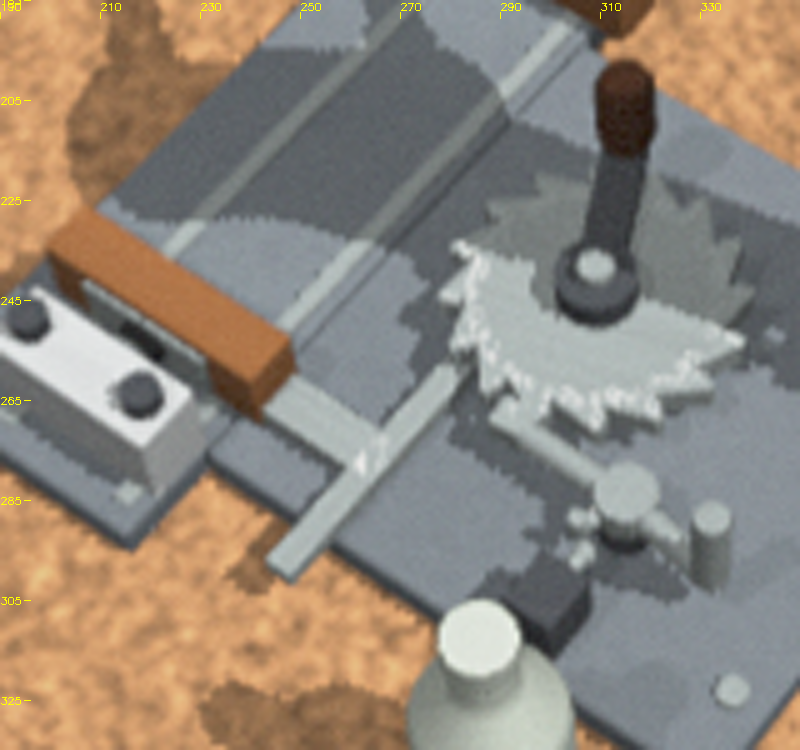

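View pics/side6.png

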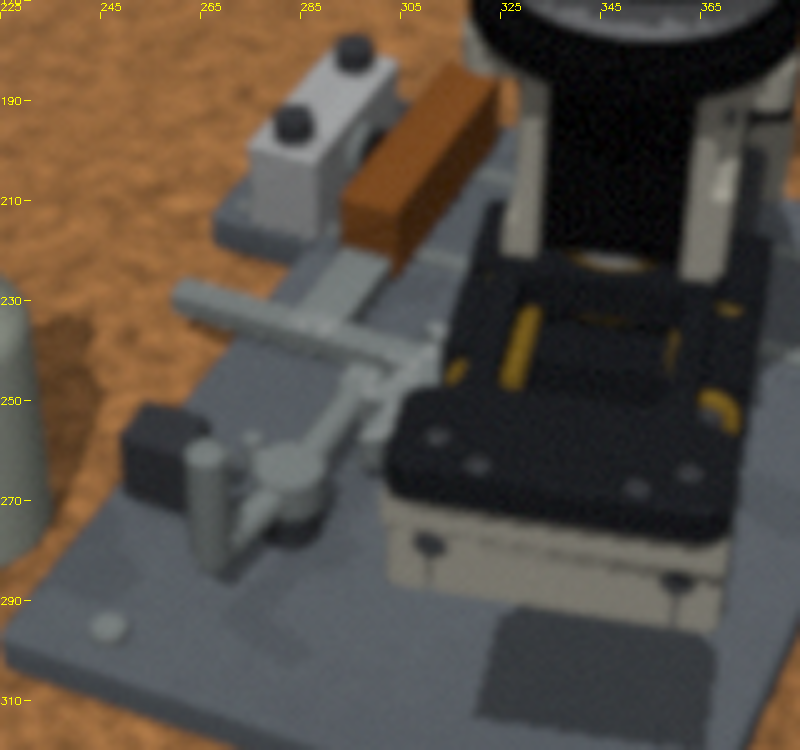

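Run:
```python
from h import *
np.set_printoptions(precision=2,suppress=True)
a,_=two('scene',(332.3,288.3),'side',(266.2,260.5));b,_=two('scene',(315.2,283),'side',(282,264))
d=(a-b)[:2];print(a,b,'yaw',np.arctan2(d[1],d[0])+.21-np.arctan2(42,10))
W=np.array([537.8,91.6]);yaw=-0.21
R=np.array([[np.cos(yaw),-np.sin(yaw)],[np.sin(yaw),np.cos(yaw)]])
cl=lambda P:R.T@(np.array(P)[:2]-W)
for uv in [(200,236.5),(240,262)]: print('jaw back',cl(onz('scene',uv,55)))
k=onz('scene',(315.2,199.5),97);print('knob',k, 'wheel',np.arctan2(*(k[:2]-W)[::-1])%6.283-np.radians(100)+.21)
im=[cv2.imread(f'pics/{n}.png') for n in ('scene5','scene6')]
# shift of jaw's orange mask between pictures 5 and 6 (crop origins differ by 20,20)
for i,(im_,ox,oy) in enumerate(zip(im,(170,190),(165,185))):
    h=cv2.cvtColor(im_,cv2.COLOR_BGR2HSV); x0,y0=(200-ox)*5,(230-oy)*5
    m=cv2.inRange(h[y0:y0+200,x0:x0+250],(5,100,60),(18,255,255)); ys,xs=np.nonzero(m); print(len(xs),xs.mean()/5+200,ys.mean()/5+230)
```

```text
[627.33 176.36  84.51] [611.67 136.94  45.9 ] yaw 0.06561724126824875
jaw back [ 112.67 -174.19]
jaw back [111.51 -75.69]
knob [473.89  76.66  97.  ] wheel 1.8357478923197996
17762 225.4626168224299 246.65133430919943
17680 225.46099547511312 246.68451357466063
```

Run:
```python
from plant import bot
o=bot.get_obs();print(o['time'],o['contact_force'],bot.close_job())
```

```text
the job is handed in; nothing more can be done
15.3 [ 0.4117741   0.23104213 -0.72199421] None
```

The clamp is open to its set width with the jaw resting on the bumper and the pawl back on the teeth. I handed the job in at 15.3 s, with the arm well clear and touching nothing.

- **Pawl cleared:** I pushed the peg with closed fingers. The push peaked at about 18 N along x as the peg reached the end of its travel. The wrist picture put the pawl's yaw at about 0.67, past the catch at 0.55.
- **Winding:** I gripped the knob and turned it counter-clockwise. The force at the knob stayed near 4.3 N, then rose to about 9.6 N over the last 3.3 mm. That is about 9–11 N on the bumper, or 1.5–2 mm of squash. I then let go. The wheel's friction should hold about 6–9 N, but I did not measure the force after release.
- **Pawl returned:** I pushed the peg back past the catch and the spring carried it the rest of the way. The cameras give a final yaw of about 0.07, so the nose is between the teeth.

**Last checks:**
- **Jaw:** it did not move between the pictures taken before and after the pawl went back (shift under 0.05 pixel). Its back face measures 2–3 mm past the free bumper tip, good to about 2 mm.
- **Disagreement:** the camera put the knob 3.9 mm from where the tool had it, against a 1.6 mm offset at the start. This is within calibration error or a slight settling back on release.
- **Bottle, tub and brush:** I saw no contact with them. On the first descent the gripper overshot by several millimetres and its body came close to the bottle, but the measured force stayed under 1 N.

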